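# End the turn and hold the game timer on pause

## Task

End the turn and pause the game: press the hinged orange turn pedal right down to its stop and let it come all the way back up, then push down the timer's sprung pause plunger until its white band has gone into the collar and the collar stands in the green band, never pushing the red band in. Keep it there for at least three seconds and finish while still holding it down with the gripper fingers, without letting go. Leave the timer's knob setting, the dice tray with its two cubes and the organiser undisturbed.

Things in the scene. Friction and masses are not known exactly. Their poses are not given: they have to be found in the camera images.
- timer: White plastic game timer, 100 (x) x 150 (y) x 45 mm high, fixed to the shelf; origin at the centre of its underside, z up. On its top stand a round dial knob (at y = +36 mm) and the pause plunger (at x = 0, y = -42 mm), both along the timer's own axes.
- plunger_top (a point): Centre of the flat top of the pause plunger's grey cap (34 mm diameter, 9 mm thick). It is 36 mm above the timer's top (81 mm above the shelf) when released and moves straight down with the plunger. Under the cap the 26 mm diameter stem carries three bands, from the bottom: white 8 mm, green 10 mm, red 8 mm; they sink one after another into the black collar on the timer's top.
- plunger (a joint): Downward travel of the pause plunger in m: 0 released, 0.026 fully in. White band gone in at 0.008; the collar is in the green band from 0.008 to 0.018; beyond 0.018 the red band goes in. The spring pushes back with about 2.5 N at first, 5.7 N at 0.013 and 9 N fully in, and returns it when let go.
- knob_mark (a point): Outer end of the red pointer on the timer's white dial knob (44 mm diameter, 21 mm high, centre 78 mm from the plunger's); 18 mm from the knob's axis, 66 mm above the shelf. The knob turns freely if touched and must be left alone.
- pedal_base: Black base plate of the turn pedal, 120 (x) x 85 (y) x 12 mm, fixed to the shelf; origin at the centre of its underside. The pedal's hinge runs along its y axis at x = +48 mm, 24 mm above the shelf, between two posts 31 mm high.
- pedal_pad (a point): Point to press, on top of the orange treadle (95 mm long, 58 mm wide, 7 mm thick) 75 mm from the hinge on its centre line, near its raised free end, which lies towards the base's -x. About 49.5 mm above the shelf when released, 27.5 mm when down at the stop; moves with the treadle.
- pedal (a joint): Angle of the treadle in rad: 0 released (free end raised 17 degrees), 0.30 down at the stop (treadle level). The spring takes about 3 N at the pad to start and 7 N to reach the stop, and returns it when let go.
- dice_tray: Open wooden dice tray, 110 x 160 x 30 mm high, loose; origin at the centre of its underside. Bystander.
- cube1_center (a point): Centre of an 18 mm green acrylic cube lying loose in the dice tray. Bystander.
- cube2_center (a point): Centre of the other 18 mm green acrylic cube lying loose in the dice tray. Bystander.
- organiser: Blue organiser with clear latched lid, 190 x 260 x 56 mm high, loose; origin at the centre of its underside. Bystander.
- board_boxes: Fixed stack of two board-game boxes, red and green, 300 x 220 mm and 105 mm high; origin at the centre of its underside. Bystander.
There are look-alikes about, which are no part of the job. Leave any purple or yellow look-alike of the pedal_base alone.

How it is judged:
By the outcome, as a careful person would: the job done as asked, in the order asked, and still so for the second after the job is handed in, while the arm keeps its last pose, push and grip.
It also fails if it takes over 48 s, if anything falls off the work surface, if the arm or the gripper's body presses on something with over 40 N, if the wrist force passes 120 N, or if a joint passes its speed limit or range.

## Robot

A 7-joint arm with a two-finger parallel gripper is mounted at the origin on the work surface. World frame = base frame: x ahead of the robot, y to its left, z up, the work surface at z = 0. Lengths are in m, angles in rad, forces in N, time in s.
With the tool pointing down it reaches from about 0.425 to 0.875 m from the base axis. Payload 4.7 kg.
Tool frame: the origin (TCP) lies at the very end of the fingers, on their centre line; the grasp point (between the pads) lies 19 mm behind it; z points along the fingers, y is the line along which they close (so a half turn about z gives the same grasp; the last joint's range is limited). The gripper opens to 87 mm and grips with 3 to 60 N. Pads are 19 mm wide; open, the fingers measure 117 mm over their backs; the gripper's body (75 mm by 190 mm) begins 51 mm behind the grasp point.
Start: joints at [-1.31, 0.321, -0.07, 1.45, 0.023, 1.371, -0.057], TCP at [0.159, 0.63, 0.223] pointing down, gripper open.
Joint ranges: [-2.86, 2.86], [-0.3, 2.09], [-1.38, 1.24], [0.06, 2.45], [-1.56, 4.7], [0.09, 2.05], [-2.69, 2.69]. Speed limits (rad/s): [2.57, 2.57, 3.14, 3.14, 3.14, 3.14, 3.14].

## Interface

Orientations are given as a rotation vector (axis times angle).
In Python, from bench import ctrl, vision gives the robot as it stands.
- The arm moves only by the tool jog_arm, never from a script. Its argument "increments" is a list of rows, each an object of numbers: "tx", "ty", "tz": the shift along the tool's x, y, z in mm; "wx", "wy", "wz": the turn, a rotation vector about the tool's x, y, z in rad; "gripper": the opening, from 0 (shut) to 1 (fully open). In form: [{"tx": .., "ty": .., "tz": .., "wx": .., "wy": .., "wz": .., "gripper": ..}, ...]. A call has exactly 5 rows; each row is the pose to reach, as a shift and turn from the pose commanded when the call began, along the tool's axes at that moment; what a row does not reach only later rows make up. A row lasts 1/12 s, in which the tool goes at most 41.7 mm and 7.16 degrees, less where a joint would pass 70% of its speed; a pose out of reach is approached as far as the arm can. A call with a gripper value outside its range is refused whole. The fingers move at their own pace and stop on an object; "grip_force" is the grip in N (left out, the last holds). Time passes only in rows, so rows that repeat a pose let the fingers close, or fill a call up. It gives the time, the measured TCP pose, the force, the opening and the grip force at its end, in the units of the state.
- ctrl.get_state(): the state, without advancing time (a new reading comes with each control period).
- vision.get_image(name): name is "side" or "top"; returns a dict with "color" (480x640x3 uint8, blue, green, red), "fx", "fy", "cx", "cy" (pixels), "extrinsics" (4x4, takes a point from world to camera coordinates). Camera axes: x right, y down, z forward; pixel columns grow to the right and rows downward; lengths in m; the calibration is good to about 2 mm. A picture is of the moment at which its call begins. There is no depth.
- ctrl.close_job(): hands the job in; it is judged then, once.
Trained networks look in the newest picture that a camera, given by its name, has taken for a name from the list of things; names that differ only in an ending like _2 or _b are one class to them, and where a whole thing is asked for, a point or a joint stands for the part that bears it (a point fixed in the world has none). Each returns a list of dicts, best first, with "conf" (0 to 1); they miss things now and then, are a little off and sometimes report something else, mostly with a low value. They report only what shows in the picture. A call takes as long as a camera call. They do not tell look-alikes from the thing itself.
- vision.spot_in(camera, thing): "bbox" ([left, top, right, bottom] in pixels, round what is visible of it).
The state is a dict: "time": time; "joint_positions": joint angles; "qd": joint speeds; "joint_torque": joint torques, N m; "position": TCP position; "tool_rot": TCP orientation; "ft_force": force on the tool from outside, world axes, zero at the start; "torque": the same for the moment, N m; "grip_width": opening from 0.0 (shut) to 1.0 (fully open); "grip_force": force on a finger pad.
Only numpy, scipy, OpenCV 4.12 (cv2) and the standard library are available. Lean on these libraries where they do the work, as an engineer would, in place of code of your own. Each camera call takes 0.05 s, during which the arm holds its last target. There are 200 camera calls.

## Working session

There is one attempt and no reset: what is moved stays moved. The work goes in short steps, Python scripts to look and compute and a tool call to move; the robot and the scene stay as the last step left them, time stands still between calls to the robot, and variables do not carry over. Pictures are saved under pics/ and viewed, at most 10 in all, crops included, and the job is handed in when it is done.

Besides the shell and the picture viewer there is one more tool, called after "Call:" as name([rows], argument=value, ...), one row to a line, values as JSON. jog_arm: Moves the arm, as the interface text tells. Its arguments: {"type":"object","properties":{"increments":{"type":"array"},"grip_force":{"type":"number"}},"required":["increments"]}

```bash
mkdir -p pics; cat > h.py <<'E'
import numpy as np, cv2
from bench import ctrl, vision
def ray(im,u,v):
    E=np.array(im["extrinsics"]);R,t=E[:3,:3],E[:3,3]
    c=-R.T@t; d=R.T@np.array([(u-im["cx"])/im["fx"],(v-im["cy"])/im["fy"],1]); return c,d
def atz(im,u,v,z):
    c,d=ray(im,u,v); return c+d*(z-c[2])/d[2]
def proj(im,p):
    E=np.array(im["extrinsics"]);q=E[:3,:3]@np.array(p)+E[:3,3]
    return np.array([im["fx"]*q[0]/q[2]+im["cx"],im["fy"]*q[1]/q[2]+im["cy"]])
E
python3 - <<'E'
from h import *
s=ctrl.get_state();print(s["time"],s["position"],s["tool_rot"],s["ft_force"])
for n in("top","side"):
    im=vision.get_image(n);cv2.imwrite(f"pics/{n}0.png",im["color"]);print(n,ray(im,320,240))
    for t in("timer","plunger_top","knob_mark","pedal_base","pedal_pad"):
        print(t,[(np.round(d["bbox"]),round(d["conf"],2)) for d in vision.spot_in(n,t)])
E
```

```text
0.0 [0.15871389 0.6297676  0.22146093] [-3.86620272e-01 -3.11757311e+00  2.95727718e-03] [-0.67234482  0.3585452  -0.48016638]
top (array([0.21517783, 0.0303405 , 1.6938505 ]), array([ 0.19963442,  0.00365347, -0.97987637]))
timer [(array([369., 226., 424., 264.]), 0.9)]
plunger_top [(array([413., 239., 419., 246.]), 0.61)]
knob_mark [(array([380., 232., 393., 245.]), 0.57)]
pedal_base [(array([263., 275., 308., 324.]), 0.98), (array([229., 177., 263., 216.]), 0.9), (array([268., 219., 306., 264.]), 0.69), (array([357., 287., 392., 334.]), 0.6), (array([215., 245., 251., 286.]), 0.58), (array([446., 210., 534., 280.]), 0.42), (array([271., 225., 298., 256.]), 0.22)]
pedal_pad [(array([272., 227., 301., 254.]), 0.75), (array([363., 290., 387., 323.]), 0.73), (array([266., 280., 298., 316.]), 0.71), (array([233., 178., 257., 207.]), 0.69), (array([215., 247., 246., 277.]), 0.67), (array([406., 236., 418., 246.]), 0.19)]
side (array([1.23632376, 1.02845178, 1.11478313]), array([-0.41633818, -0.62898475, -0.65658605]))
timer [(array([258., 179., 313., 232.]), 0.73)]
plunger_top [(array([217., 252., 281., 305.]), 0.54), (array([275., 182., 282., 193.]), 0.44)]
knob_mark [(array([282., 196., 296., 213.]), 0.46)]
pedal_base [(array([328., 260., 379., 295.]), 0.97), (array([383., 238., 434., 266.]), 0.92), (array([333., 178., 379., 214.]), 0.85), (array([302., 308., 360., 359.]), 0.78), (array([384., 286., 443., 328.]), 0.74), (array([260., 177., 313., 228.]), 0.25)]
pedal_pad [(array([393., 287., 437., 316.]), 0.96), (array([338., 177., 372., 206.]), 0.89), (array([310., 310., 354., 345.]), 0.87), (array([390., 239., 425., 260.]), 0.86), (array([332., 257., 374., 284.]), 0.68), (array([275., 181., 283., 196.]), 0.3)]
```

View pics/top0.png

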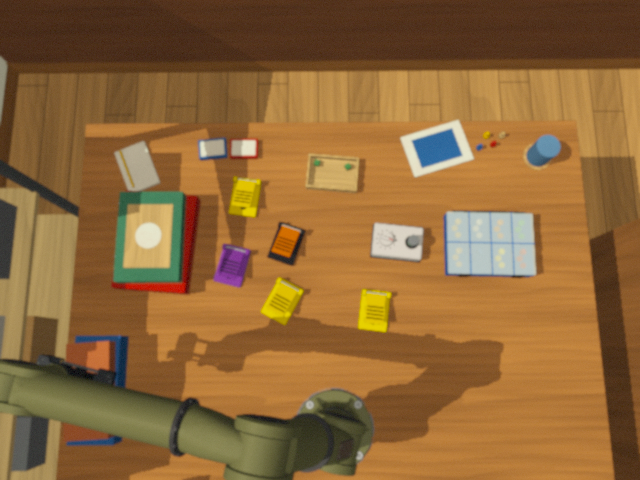

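View pics/side0.png

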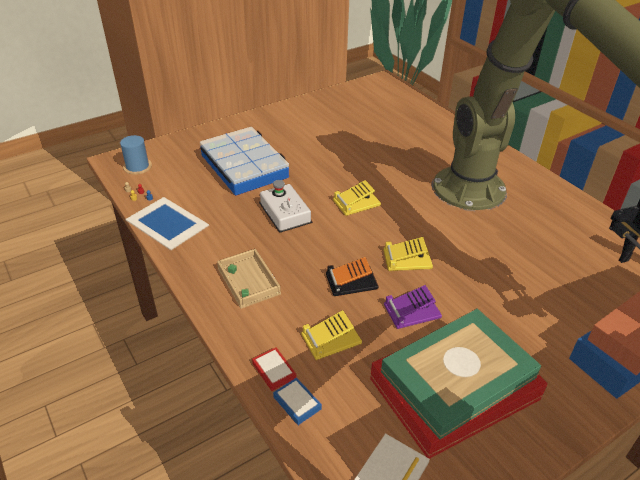

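The orange pedal on a black base is at top (287,243) and side (352,275). The look-alikes in the top view are yellow at (245,197), (283,300) and (375,310), and purple at (233,265). I choose the orange one. The timer is at top (397,242), with its plunger on the right at about (413,241). I'll check both in one close crop.

```bash
python3 - <<'E'
from h import *
t=cv2.imread("pics/top0.png");s=cv2.imread("pics/side0.png")
f=lambda i,x,y:cv2.resize(i[y:y+60,x:x+80],(400,300),interpolation=cv2.INTER_CUBIC)
cv2.imwrite("pics/crop.png",np.vstack([np.hstack([f(t,247,213),f(t,360,213)]),np.hstack([f(s,312,245),f(s,245,175)])]))
E
```

```text
(no output)
```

View pics/crop.png

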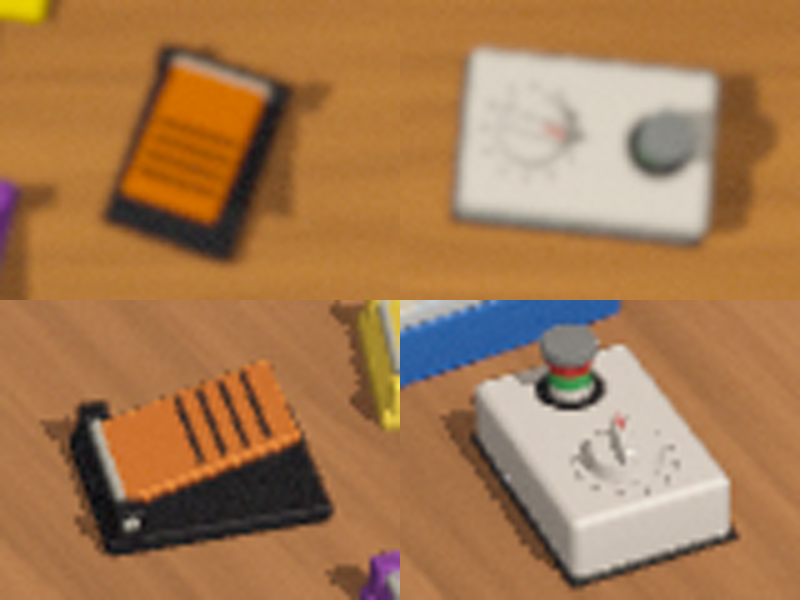

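The crop confirms the choice. The orange treadle is on a black base, with the silver hinge strip away from the robot and the raised free end towards it. The grey cap is at top (413,241) and side (279,183.5), with white, green and red bands below it. The knob pointer is at top (391,239).

```bash
python3 - <<'E'
from h import *
T=vision.get_image("top");S=vision.get_image("side")
print("cap",atz(T,413,241,.081),atz(S,279,183.6,.081))
tp=lambda x,y:(247+x/5,213+y/5)
# timer corners top z=.045
c=[atz(T,360+x/5,213+y/5,.045) for x,y in((70,50),(317,72),(303,238),(57,218))];print("timer",np.round(c,3),np.mean(c,0))
# orange mask
for n,im in(("top",T),("side",S)):
    h=cv2.cvtColor(im["color"],cv2.COLOR_BGR2HSV)
    m=cv2.inRange(h,(5,210,130),(18,255,255)); M=np.zeros_like(m)
    x,y=(262,220) if n=="top" else(322,253); M[y:y+45,x:x+55]=m[y:y+45,x:x+55]
    M=cv2.morphologyEx(M,cv2.MORPH_CLOSE,np.ones((3,3)))
    r=cv2.minAreaRect(cv2.findNonZero(M));b=cv2.boxPoints(r);print(n,np.round(r[0],1),r[1],b.round(1).tolist())
    if n=="top":
        for z in(.03,.055):print(z,[np.round(atz(im,*p,z),3) for p in b])
print("base bottom corners",[np.round(atz(T,*tp(*p),.012),3) for p in((235,260),(107,220))],"top",[np.round(atz(T,*tp(*p),.031),3) for p in((165,48),(290,90))])
E
```

```text
cap [ 0.53877381 -0.23909599  0.081     ] [ 0.54594769 -0.23446013  0.081     ]
timer [[ 0.603 -0.129  0.045]
 [ 0.588 -0.278  0.045]
 [ 0.486 -0.266  0.045]
 [ 0.499 -0.118  0.045]] [ 0.54388612 -0.19761669  0.045     ]
top [284.9 241.6] (20.000003814697266, 27.692312240600586) [[270.3999938964844, 250.5], [281.0, 224.89999389648438], [299.5, 232.60000610351562], [288.79998779296875, 258.20001220703125]]
0.03 [array([0.523, 0.188, 0.03 ]), array([0.602, 0.156, 0.03 ]), array([0.578, 0.099, 0.03 ]), array([0.498, 0.132, 0.03 ])]
0.055 [array([0.518, 0.186, 0.055]), array([0.597, 0.154, 0.055]), array([0.572, 0.098, 0.055]), array([0.494, 0.13 , 0.055])]Traceback (most recent call last):
  File "<stdin>", line 13, in <module>
cv2.error: OpenCV(4.12.0) /io/opencv/modules/imgproc/src/convhull.cpp:143: error: (-215:Assertion failed) total >= 0 && (depth == CV_32F || depth == CV_32S) in function 'convexHull'
```

```bash
cat >> h.py <<'E'
from scipy.spatial.transform import Rotation as Ro
def delta(p):
    s=ctrl.get_state();return (Ro.from_rotvec(s["tool_rot"]).inv().apply(np.array(p)-s["position"])*1000).round(1)
E
python3 - <<'E'
from h import *
print(delta([.524,.151,.10]),ctrl.get_state()["time"])
E
```

```text
[-471.2 -375.6  122.6] 0.7
```

Call:
jog_arm([
  {"tx": -31,"ty": -25,"tz": 0,"wx": 0,"wy": 0,"wz": 0,"gripper": 0},
  {"tx": -62,"ty": -50,"tz": 0,"wx": 0,"wy": 0,"wz": 0,"gripper": 0},
  {"tx": -93,"ty": -75,"tz": 0,"wx": 0,"wy": 0,"wz": 0,"gripper": 0},
  {"tx": -124,"ty": -100,"tz": 0,"wx": 0,"wy": 0,"wz": 0,"gripper": 0},
  {"tx": -155,"ty": -125,"tz": 0,"wx": 0,"wy": 0,"wz": 0,"gripper": 0},
], grip_force=20)

```text
time: 1.12
position: [0.2795, 0.4696, 0.2227]
tool_rot: [0.386, 3.118, 0.001]
ft_force: [0.7, 0.6, 0.3]
grip_width: 0.708
grip_force: 0.0
```

Call:
jog_arm([
  {"tx": -31,"ty": -25,"tz": 0,"wx": 0,"wy": 0,"wz": 0,"gripper": 0},
  {"tx": -62,"ty": -50,"tz": 0,"wx": 0,"wy": 0,"wz": 0,"gripper": 0},
  {"tx": -93,"ty": -75,"tz": 0,"wx": 0,"wy": 0,"wz": 0,"gripper": 0},
  {"tx": -124,"ty": -100,"tz": 0,"wx": 0,"wy": 0,"wz": 0,"gripper": 0},
  {"tx": -155,"ty": -125,"tz": 0,"wx": 0,"wy": 0,"wz": 0,"gripper": 0},
])

```text
time: 1.53
position: [0.3993, 0.3105, 0.223]
tool_rot: [0.386, 3.117, 0.002]
ft_force: [1.2, 0.1, 0.3]
grip_width: 0.324
grip_force: 0.0
```

```bash
python3 - <<'E'
from h import *
s=ctrl.get_state();print(s["position"],s["tool_rot"],s["grip_width"],s["joint_positions"],delta([.524,.151,.10]),s["time"])
E
```

```text
[0.39928381 0.310463   0.22301294] [3.86474786e-01 3.11714802e+00 1.64371561e-03] 0.3240115704305889 [-0.90809266  0.00909348  0.1966818   1.80917224 -0.00211674  1.32233948
  0.61318791] [-159.8 -124.3  122.9] 1.5333
```

Call:
jog_arm([
  {"tx": -32,"ty": -25,"tz": 0,"wx": 0,"wy": 0,"wz": 0,"gripper": 0},
  {"tx": -64,"ty": -50,"tz": 10,"wx": 0,"wy": 0,"wz": 0,"gripper": 0},
  {"tx": -96,"ty": -75,"tz": 20,"wx": 0,"wy": 0,"wz": 0,"gripper": 0},
  {"tx": -128,"ty": -100,"tz": 30,"wx": 0,"wy": 0,"wz": 0,"gripper": 0},
  {"tx": -160,"ty": -124,"tz": 40,"wx": 0,"wy": 0,"wz": 0,"gripper": 0},
])

```text
time: 1.95
position: [0.5242, 0.1511, 0.1828]
tool_rot: [0.386, 3.117, 0.002]
ft_force: [0.6, 1.1, 0.4]
grip_width: 0.018
grip_force: 0.0
```

Call:
jog_arm([
  {"tx": 0,"ty": 0,"tz": 30,"wx": 0,"wy": 0,"wz": 0,"gripper": 0},
  {"tx": 0,"ty": 0,"tz": 60,"wx": 0,"wy": 0,"wz": 0,"gripper": 0},
  {"tx": 0,"ty": 0,"tz": 90,"wx": 0,"wy": 0,"wz": 0,"gripper": 0},
  {"tx": 0,"ty": 0,"tz": 98,"wx": 0,"wy": 0,"wz": 0,"gripper": 0},
  {"tx": 0,"ty": 0,"tz": 98,"wx": 0,"wy": 0,"wz": 0,"gripper": 0},
])

```text
time: 2.37
position: [0.5212, 0.1522, 0.0823]
tool_rot: [-0.386, -3.113, 0.004]
ft_force: [-0.4, -0.3, 0.7]
grip_width: 0.005
grip_force: 0.0
```

```bash
python3 - <<'E'
from h import *
T=vision.get_image("top");S=vision.get_image("side")
s=ctrl.get_state();print(s["position"],s["grip_width"],delta([.524,.151,.0495]),s["time"],s["ft_force"])
for n,im in(("t",T),("s",S)):print(n,proj(im,s["position"]),proj(im,[.524,.151,.0495]))
a=cv2.resize(T["color"][205:285,240:340],(400,320),interpolation=2);b=cv2.resize(S["color"][210:310,290:415],(400,320),interpolation=2)
cv2.imwrite("pics/near.png",np.hstack([a,b]))
E
```

```text
[0.52396643 0.15328917 0.08579989] 0.003038785850920377 [-0.5 -2.2 36.3] 2.4667 [ 0.43862162 -0.08203525 -1.03563694]
t [280.40055939 246.53088827] [282.06083471 248.77962882]
s [363.92447743 256.10801314] [362.54519974 266.06606011]
```

View pics/near.png

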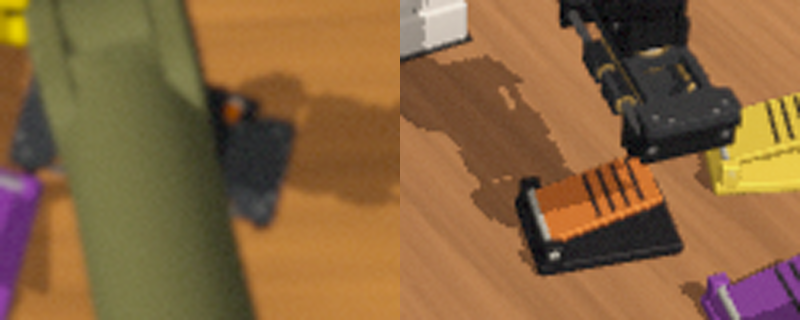

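The side crop shows the closed fingertips at crop (635,153), directly above the striped free end of the orange treadle. The projected pad at (632,179) lies between the last stripes, so I'll press there.

Call:
jog_arm([
  {"tx": 0,"ty": -2,"tz": 25,"wx": 0,"wy": 0,"wz": 0,"gripper": 0},
  {"tx": 0,"ty": -2,"tz": 35,"wx": 0,"wy": 0,"wz": 0,"gripper": 0},
  {"tx": 0,"ty": -2,"tz": 42,"wx": 0,"wy": 0,"wz": 0,"gripper": 0},
  {"tx": 0,"ty": -2,"tz": 48,"wx": 0,"wy": 0,"wz": 0,"gripper": 0},
  {"tx": 0,"ty": -2,"tz": 53,"wx": 0,"wy": 0,"wz": 0,"gripper": 0},
])

```text
time: 2.88
position: [0.5229, 0.1518, 0.0323]
tool_rot: [0.386, 3.118, 0.002]
ft_force: [-3.1, 1.6, 5.5]
grip_width: 0.002
grip_force: 2.7
```

Call:
jog_arm([
  {"tx": 0,"ty": 0,"tz": 1,"wx": 0,"wy": 0,"wz": 0,"gripper": 0},
  {"tx": 0,"ty": 0,"tz": 2,"wx": 0,"wy": 0,"wz": 0,"gripper": 0},
  {"tx": 0,"ty": 0,"tz": 3,"wx": 0,"wy": 0,"wz": 0,"gripper": 0},
  {"tx": 0,"ty": 0,"tz": 4,"wx": 0,"wy": 0,"wz": 0,"gripper": 0},
  {"tx": 0,"ty": 0,"tz": 4,"wx": 0,"wy": 0,"wz": 0,"gripper": 0},
])

```text
time: 3.3
position: [0.5226, 0.1519, 0.0283]
tool_rot: [-0.386, -3.117, -0.002]
ft_force: [-3.9, 1.6, 5.3]
grip_width: 0.007
grip_force: 3.0
```

Call:
jog_arm([
  {"tx": 0,"ty": 0,"tz": 1,"wx": 0,"wy": 0,"wz": 0,"gripper": 0},
  {"tx": 0,"ty": 0,"tz": 2,"wx": 0,"wy": 0,"wz": 0,"gripper": 0},
  {"tx": 0,"ty": 0,"tz": 3,"wx": 0,"wy": 0,"wz": 0,"gripper": 0},
  {"tx": 0,"ty": 0,"tz": 3,"wx": 0,"wy": 0,"wz": 0,"gripper": 0},
  {"tx": 0,"ty": 0,"tz": 3,"wx": 0,"wy": 0,"wz": 0,"gripper": 0},
])

```text
time: 3.72
position: [0.5227, 0.152, 0.0274]
tool_rot: [-0.386, -3.117, -0.003]
ft_force: [-9.5, 1.2, 18.9]
grip_width: 0.004
grip_force: 9.9
```

The force rises sharply at z = 27.4 mm, so the pedal is at its stop. Now I'll release it.

Call:
jog_arm([
  {"tx": 0,"ty": 0,"tz": -8,"wx": 0,"wy": 0,"wz": 0,"gripper": 0},
  {"tx": 0,"ty": 0,"tz": -20,"wx": 0,"wy": 0,"wz": 0,"gripper": 0},
  {"tx": 0,"ty": 0,"tz": -40,"wx": 0,"wy": 0,"wz": 0,"gripper": 0},
  {"tx": 0,"ty": 0,"tz": -75,"wx": 0,"wy": 0,"wz": 0,"gripper": 0},
  {"tx": 0,"ty": 0,"tz": -110,"wx": 0,"wy": 0,"wz": 0,"gripper": 0},
])

```text
time: 4.13
position: [0.5221, 0.1499, 0.1353]
tool_rot: [-0.388, -3.117, 0.003]
ft_force: [0.4, 0.8, -0.8]
grip_width: 0.004
grip_force: 0.0
```

```bash
python3 - <<'E'
from h import *
S=vision.get_image("side")
print(delta([.541,-.238,.12]))
cv2.imwrite("pics/rel.png",cv2.resize(S["color"][210:310,290:415],(500,400),interpolation=2))
E
```

```text
[-108.9 -374.2   22.1]
```

View pics/rel.png

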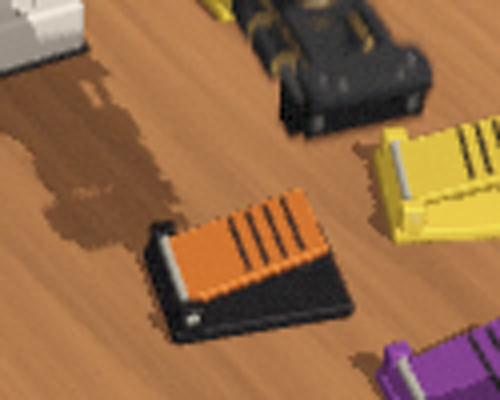

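The treadle is fully raised again, with its free end at crop (300,195). Next, over to the plunger.

Call:
jog_arm([
  {"tx": -11,"ty": -37,"tz": 0,"wx": 0,"wy": 0,"wz": 0,"gripper": 0},
  {"tx": -22,"ty": -74,"tz": 0,"wx": 0,"wy": 0,"wz": 0,"gripper": 0},
  {"tx": -33,"ty": -111,"tz": 0,"wx": 0,"wy": 0,"wz": 0,"gripper": 0},
  {"tx": -44,"ty": -148,"tz": 0,"wx": 0,"wy": 0,"wz": 0,"gripper": 0},
  {"tx": -55,"ty": -185,"tz": 0,"wx": 0,"wy": 0,"wz": 0,"gripper": 0},
])

```text
time: 4.6
position: [0.5309, -0.0441, 0.1351]
tool_rot: [0.386, 3.116, -0.0]
ft_force: [0.0, 0.7, -0.4]
grip_width: 0.006
grip_force: 0.0
```

Call:
jog_arm([
  {"tx": -11,"ty": -38,"tz": 0,"wx": 0,"wy": 0,"wz": 0,"gripper": 0},
  {"tx": -22,"ty": -76,"tz": 0,"wx": 0,"wy": 0,"wz": 0,"gripper": 0},
  {"tx": -33,"ty": -114,"tz": 0,"wx": 0,"wy": 0,"wz": 0,"gripper": 0},
  {"tx": -44,"ty": -152,"tz": 0,"wx": 0,"wy": 0,"wz": 0,"gripper": 0},
  {"tx": -54,"ty": -189,"tz": 0,"wx": 0,"wy": 0,"wz": 0,"gripper": 0},
])

```text
time: 5.02
position: [0.537, -0.241, 0.1351]
tool_rot: [0.387, 3.116, -0.001]
ft_force: [0.6, -0.1, -1.4]
grip_width: 0.005
grip_force: 0.0
```

Call:
jog_arm([
  {"tx": 0,"ty": 0,"tz": 10,"wx": 0,"wy": 0,"wz": 0,"gripper": 0},
  {"tx": 0,"ty": 0,"tz": 20,"wx": 0,"wy": 0,"wz": 0,"gripper": 0},
  {"tx": 0,"ty": 0,"tz": 30,"wx": 0,"wy": 0,"wz": 0,"gripper": 0},
  {"tx": 0,"ty": 0,"tz": 40,"wx": 0,"wy": 0,"wz": 0,"gripper": 0},
  {"tx": 0,"ty": 0,"tz": 40,"wx": 0,"wy": 0,"wz": 0,"gripper": 0},
])

```text
time: 5.43
position: [0.5359, -0.2357, 0.0917]
tool_rot: [-0.382, -3.114, -0.002]
ft_force: [-0.6, 0.6, -0.6]
grip_width: 0.003
grip_force: 0.0
```

```bash
python3 - <<'E'
from h import *
S=vision.get_image("side")
s=ctrl.get_state();print(s["position"],s["time"],s["ft_force"],delta([.541,-.238,.081]),proj(S,s["position"]),proj(S,[.541,-.238,.081]))
cv2.imwrite("pics/pl.png",cv2.resize(S["color"][150:240,235:345],(770,630))[:600])
E
```

```text
[ 0.53644959 -0.2361231   0.09288992] 5.4833 [-0.08916716  0.37835057 -1.01564193] [-4.9 -0.7 11.9] [281.41751103 178.94533672] [279.86472463 182.46488182]
```

View pics/pl.png

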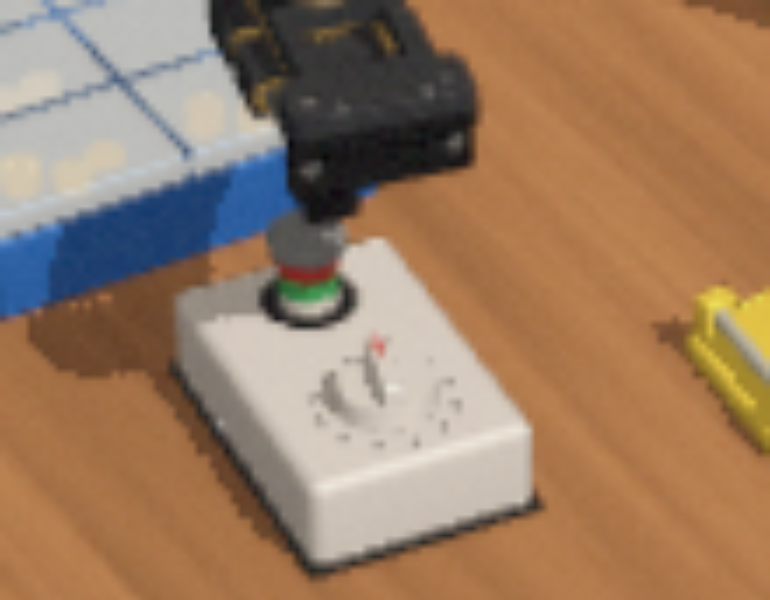

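The fingertips at crop (330,210) are just above the grey cap, whose top is centred at about (307,235). They need a 5 mm correction before pressing.

Call:
jog_arm([
  {"tx": -5,"ty": -1,"tz": 4,"wx": 0,"wy": 0,"wz": 0,"gripper": 0},
  {"tx": -5,"ty": -1,"tz": 10,"wx": 0,"wy": 0,"wz": 0,"gripper": 0},
  {"tx": -5,"ty": -1,"tz": 15,"wx": 0,"wy": 0,"wz": 0,"gripper": 0},
  {"tx": -5,"ty": -1,"tz": 19,"wx": 0,"wy": 0,"wz": 0,"gripper": 0},
  {"tx": -5,"ty": -1,"tz": 22,"wx": 0,"wy": 0,"wz": 0,"gripper": 0},
])

```text
time: 5.9
position: [0.5427, -0.2404, 0.0729]
tool_rot: [0.386, 3.116, 0.0]
ft_force: [0.5, 0.5, 4.9]
grip_width: 0.004
grip_force: 2.4
```

```bash
python3 - <<'E'
from h import *
for i in range(3):
    S=vision.get_image("side");s=ctrl.get_state();print(s["position"],s["time"],s["ft_force"])
E
```

```text
[ 0.54267241 -0.2403792   0.07256963] 5.95 [2.13274842 1.08191305 4.38074259]
[ 0.54265022 -0.24039327  0.07290465] 6.0 [1.48102529 0.5804359  4.10769101]
[ 0.54268006 -0.24040053  0.0731756 ] 6.05 [2.42976763 0.67672657 4.82355367]
```

Call:
jog_arm([
  {"tx": 0,"ty": 0,"tz": 2,"wx": 0,"wy": 0,"wz": 0,"gripper": 0},
  {"tx": 0,"ty": 0,"tz": 4,"wx": 0,"wy": 0,"wz": 0,"gripper": 0},
  {"tx": 0,"ty": 0,"tz": 5,"wx": 0,"wy": 0,"wz": 0,"gripper": 0},
  {"tx": 0,"ty": 0,"tz": 5,"wx": 0,"wy": 0,"wz": 0,"gripper": 0},
  {"tx": 0,"ty": 0,"tz": 5,"wx": 0,"wy": 0,"wz": 0,"gripper": 0},
])

```text
time: 6.47
position: [0.5427, -0.2404, 0.0685]
tool_rot: [0.386, 3.116, 0.001]
ft_force: [2.2, 1.7, 5.7]
grip_width: 0.005
grip_force: 2.8
```

```bash
python3 - <<'E'
from h import *
f=[]
for i in range(8):
    S=vision.get_image("side");s=ctrl.get_state();f.append([*s["position"],*s["ft_force"]])
print(np.mean(f,0),s["time"])
cv2.imwrite("pics/pl2.png",cv2.resize(S["color"][150:240,235:345],(770,630))[:600])
E
```

```text
[ 0.54269278 -0.24040113  0.06855512  1.94457779  1.36323497  5.58635446] 6.8667
```

View pics/pl2.png

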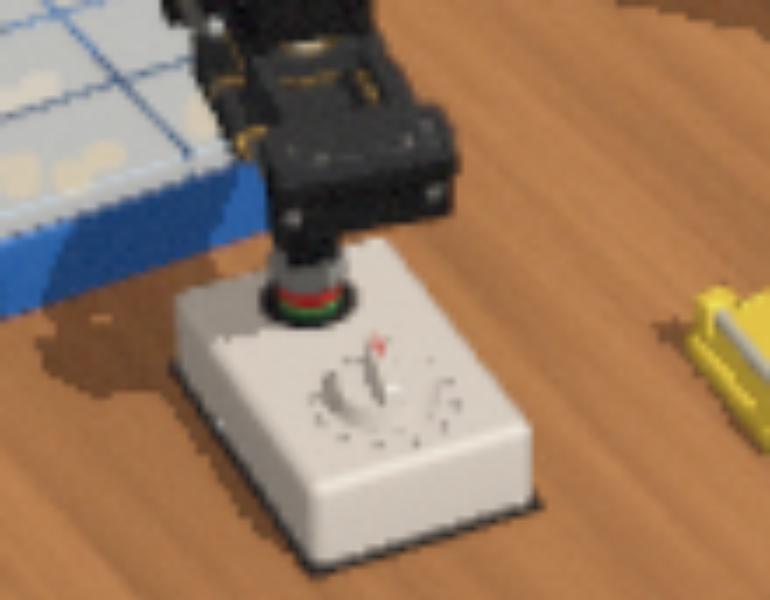

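The white band is inside the collar, and part of the green still shows with all of the red above it, at crop (310,305). Depth is about 12.5 mm at 5.6 N. I'll hold there for more than 3 s.

Call:
jog_arm([
  {"tx": 0,"ty": 0,"tz": 0,"gripper": 0},
  {"tx": 0,"ty": 0,"tz": 0,"gripper": 0},
  {"tx": 0,"ty": 0,"tz": 0,"gripper": 0},
  {"tx": 0,"ty": 0,"tz": 0,"gripper": 0},
  {"tx": 0,"ty": 0,"tz": 0,"gripper": 0},
])

```text
validation failed for argument at $.in...
```

```bash
python3 - <<'E'
from h import *
for i in range(70): S=vision.get_image("side")
s=ctrl.get_state();print(s["position"],s["time"],s["ft_force"])
if s["time"]>10.2 and abs(s["position"][2]-.068)<.003: print(ctrl.close_job())
E
```

```text
[ 0.54268489 -0.2404176   0.06857264] 10.3667 [1.93368454 1.11400877 6.3301164 ]
the job is handed in; nothing more can be done
None
```

I pressed the orange pedal to its stop and it came fully back up. I then held the pause plunger in the green band, about 12.5 mm down, for about 3.9 s and handed the job in with the fingers still pressing; the knob, tray and organiser were never touched.

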